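# Show where the stray sample belongs

### The job

Show a trainee where the stray sample belongs, without touching anything at all: with the fingertips pointing down, point from just above (a few centimetres at most) at the middle of the small snap-cap tube that lies loose on the worktop, and stay still there for two full seconds. Then rise well clear, come down just above the one empty bore of the wooden tube block, point at its middle for two full seconds and finish the job still pointing there. Nothing may be touched, shifted or lifted, and do not come down over the long tube, the tape roll, the petri dish or the tubes in the block on the way.

Things in the scene. Friction and masses are not known exactly. Their poses are not given: they have to be found in the camera images.
- loose_tube (a point): the target sample: a small clear plastic snap-cap microtube, 34 mm long with a cone tip and a flat cap about 14 mm across with a tab, lying on its side on the worktop with nothing round it. The point is the middle of its length, on its axis, about 6 mm above the worktop; the tube's top is at most 15 mm above the worktop. Loose, 10 g
- long_tube (a point): another tube, not the target: a screw-capped sample tube 61 mm long, 15 mm thick, lying on its side on the worktop; the point is the middle of its length, 7 mm above the worktop
- tape: a roll of adhesive tape lying flat, 62 mm across, 20 mm high, not the target; origin at the centre of its underside
- petri: a round flat petri dish with its lid, 58 mm across, 12 mm high, not the target; origin at the centre of its underside
- tube_block: a loose wooden tube block, 38 x 105 mm and 36 mm high, with a row of four bores from above, 12 mm wide and 24 mm deep, 24 mm apart along its length; origin at the centre of its underside, y along its length, z up
- standing_tube_a: a closed snap-cap microtube (34 mm long, cap 14 mm across) standing upright in a bore of the block, its cap's top 46 mm above the worktop; origin at the foot, within 2 mm of the bore's axis, 12 mm above the worktop. Which of the bores it stands in varies
- free_bore (a point): centre of the mouth of the only empty bore of the wooden tube block, level with the block's top, 36 mm above the worktop; the full bores beside it are 24 mm away. Which bore is the empty one varies
- standing_tube_b: same as standing_tube_a, in another bore
- standing_tube_c: same as standing_tube_a, in another bore

How it is judged:
By the outcome, as a careful person would: the job done as asked, in the order asked, and still so for the second after the job is handed in, with the robot touching nothing.
It also fails if it takes over 38 s, if anything falls off the work surface, if the arm or the gripper's body presses on something with over 40 N, if the wrist force passes 120 N, or if a joint passes its speed limit or range.

### The arm

A 6-joint arm with a two-finger parallel gripper is mounted at the origin on a cart in front of the work surface, level with it; the furniture and walls round the work are solid. World frame = base frame: x ahead of the robot, y to its left, z up, the work surface at z = 0. Lengths are in mm, angles in degrees, forces in N, time in s.
With the tool pointing down it reaches from about 350 to 850 mm from the base axis. Payload 8.1 kg.
Tool frame: the origin (TCP) lies between the finger pads, 19 mm behind the fingertips; this is the grasp point; z points along the fingers, y is the line along which they close (so a half turn about z gives the same grasp; the last joint's range is limited). The gripper opens to 85 mm and grips with 20 to 120 N. Pads are 22 mm wide; open, the fingers measure 114 mm over their backs; the gripper's body (76 mm by 85 mm) begins 54 mm behind the grasp point. The pads swing forward as they close: fully open they stand 13 mm farther back than shut.
Start: joints at [63.06, 7.471, 85.268, -0, 87.261, -4.893], TCP at [225.204, 556.137, 249.992] pointing down, gripper open.
Joint ranges: [-169.43, 169.43], [-51.17, 129.36], [1.28, 143.12], [-76.62, 256.62], [0, 156.53], [-152.29, 152.29]. Speed limits (degrees/s): [136.94, 136.94, 159.86, 180, 180, 180].

### API

Orientations are given as [roll, pitch, yaw] about the fixed x, y, z axes, in that order (R = Rz(yaw) Ry(pitch) Rx(roll)).
In Python, from bench import sense, eyes, job, models gives the robot as it stands. The module is installed in compiled form; this text tells all that it offers.
- The arm moves only by the tool apply_moves, never from a script. Its argument "rows" is a list of rows, each a list of 6 numbers: the shift along the tool's x, y, z in mm, then the turn, a rotation vector about the tool's x, y, z in rad. In form: [[dx, dy, dz, rx, ry, rz], ...]. A call has exactly 5 rows; each row shifts and turns the commanded pose from where the row before left it, along the tool's axes as they then stand; what a row does not reach is not made up. A row lasts 1/8 s, in which the tool goes at most 62.5 mm and 10.7 degrees, less where a joint would pass 70% of its speed; a pose out of reach is approached as far as the arm can. A call is refused whole if a number of a shift passes 62.5 or a number of a turn 0.188, either way. A call with a gripper value outside its range is refused whole. "fingers" is the finger opening in mm, from 0 to 85.4, set as the call begins (left out, the last holds). The fingers move at their own pace and stop on an object; "grip_force" is the grip in N (left out, the last holds). Time passes only in rows, so rows that do not move let the fingers close, or fill a call up. It gives the time, the measured TCP pose, the force, the opening and the grip force at its end, in the units of the state.
- sense(): the state, without advancing time (a new reading comes with each control period).
- eyes.snapshot(name): name is "scene" or "side" or "wrist"; returns (picture, depth): 480x640x3 uint8, red, green, blue; 480x640 float32, mm along the optical axis (not along the pixel's ray), 0 where there is no reading.
- eyes.get_calibration(name): a dict with "intrinsics" (3x3 intrinsics, pixels), "R" (3x3) and "t" (3): a world point X has camera coordinates R X + t; the wrist camera has in their place "mount" (4x4, takes a point from camera to tool coordinates, whose origin is the TCP and whose axes are the flange's). Camera axes: x right, y down, z forward; pixel columns grow to the right and rows downward; lengths in mm; the calibration is good to about 2 mm. A picture is of the moment at which its call begins: read the wrist's pose just before it. get_calibration takes no time and is no camera call.
- job.hand_in(): hands the job in; it is judged then, once.
Trained networks look in the newest picture that a camera, given by its name, has taken for a name from the list of things; names that differ only in an ending like _2 or _b are one class to them, and where a whole thing is asked for, a point or a joint stands for the part that bears it (a point fixed in the world has none). Each returns a list of dicts, best first, with "confidence" (0 to 1); they miss things now and then, are a little off and sometimes report something else, mostly with a low value. They report only what shows in the picture. A call takes as long as a camera call.
- models.boxes_of(name, camera): "xyz" ([x, y, z] in mm, in world coordinates, good to about 4 mm: the middle of the surface that is visible of it).
- models.cut_out(name, camera): "pixels" (480x640 bool, what is visible of it).
- models.place_of(name, camera): "xyz" ([x, y, z] in mm, in world coordinates, good to about 4 mm: a listed point, or the origin of a listed thing).
The state is a dict: "time": time; "joint_pos": joint angles; "qd": joint speeds; "joint_efforts": joint torques, N m; "tool_pos": TCP position; "tcp_rot": TCP orientation; "ft_force": force on the tool from outside, world axes, zero at the start; "wrist_torque": the same for the moment, N m; "finger_gap": finger opening in mm; "grip_force": force on a finger pad.
Only numpy, scipy, OpenCV 4.12 (cv2) and the standard library are available. Lean on these libraries where they do the work, as an engineer would, in place of code of your own. Each camera call takes 0.05 s, during which the arm holds its last target. There are 200 camera calls.

## Working session

There is one attempt and no reset: what is moved stays moved. The work goes in short steps, Python scripts to look and compute and a tool call to move; the robot and the scene stay as the last step left them, time stands still between calls to the robot, and variables do not carry over. Pictures are saved under pics/ and viewed, at most 10 in all, crops included, and the job is handed in when it is done.

Besides the shell and the picture viewer there is one more tool, called after "Request:" in YAML: its name, and indented under it one key for each argument. apply_moves: Moves the arm, as the interface text tells. Its arguments: {"type":"object","properties":{"rows":{"type":"array"},"fingers":{"type":"number"},"grip_force":{"type":"number"}},"required":["rows"]}

```bash
mkdir -p pics
python3 - <<'E'
from bench import sense, eyes, models
import cv2
s=sense(); print(s["time"],s["tool_pos"],s["tcp_rot"],s["finger_gap"])
for c in("scene","side"):
    p,d=eyes.snapshot(c); cv2.imwrite(f"pics/{c}1.png",p[:,:,::-1])
    for n in("loose_tube","free_bore","long_tube","tape","petri","tube_block","standing_tube_a"):
        print(c,n,[([round(float(v)) for v in r["xyz"]],round(r["confidence"],2)) for r in models.place_of(n,c)][:4])
E
```

```text
0.0 [224.96536823 555.6643875  248.92510784] [-1.79893255e+02 -9.20654597e-03  1.57951109e+02] 85.58881127151321
scene loose_tube [([388, -311, 4], 0.41)]
scene free_bore []
scene long_tube []
scene tape [([536, -205, 0], 0.89)]
scene petri [([417, -241, 4], 0.85)]
scene tube_block [([475, -85, 0], 0.73)]
scene standing_tube_a [([413, -242, 4], 0.68), ([458, -83, 15], 0.59), ([506, -80, 11], 0.56), ([483, -88, 12], 0.46)]
side loose_tube []
side free_bore []
side long_tube [([348, -137, 6], 0.69)]
side tape [([532, -201, -3], 0.58)]
side petri [([419, -241, -2], 0.92)]
side tube_block [([477, -85, -2], 0.65), ([389, -316, 5], 0.46)]
side standing_tube_a []
```

View pics/scene1.png

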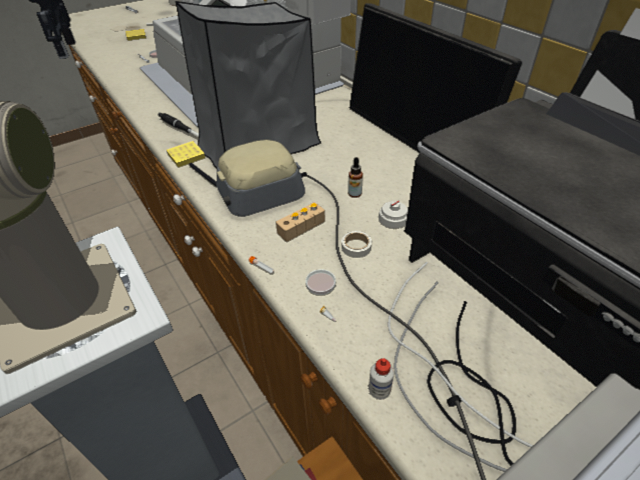

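View pics/side1.png

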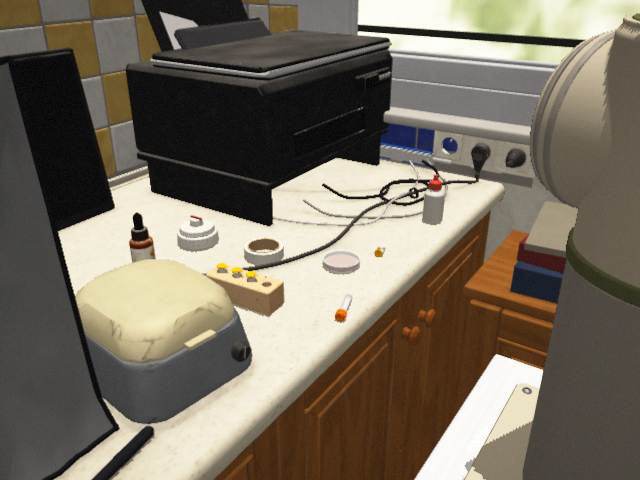

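The scene picture shows the loose tube at about (327,313), the petri dish at (320,282), the long tube at (262,265) and the tape at (356,243). The block is at (301,221), with its empty bore at the near end (about 288,222). The toaster stands next to the block, with the tall bag behind it. Next I'll check obstacle heights and bore positions from depth.

```bash
cat > h.py <<'E'
import numpy as np
from bench import eyes
def cloud(c,d):
    k=eyes.get_calibration(c); v,u=np.mgrid[:480,:640]
    K=k["intrinsics"]; P=np.stack([(u-K[0][2])/K[0][0]*d,(v-K[1][2])/K[1][1]*d,d],-1)
    X=(P-np.array(k["t"]))@np.array(k["R"])
    X[d<=0]=np.nan; return X
E
python3 - <<'E'
from h import *
import numpy as np
H=np.full((14,24),-99.)
for c in("scene","side"):
    p,d=eyes.snapshot(c); X=cloud(c,d)
    Y=X[~np.isnan(X[...,0])]
    i=((Y[:,0]-200)//50).astype(int); j=((Y[:,1]+450)//50).astype(int)
    m=(i>=0)&(i<14)&(j>=0)&(j<24)&(Y[:,2]<900)
    np.maximum.at(H,(i[m],j[m]),Y[m,2])
    if c=="scene":
        for uv in((327,313),(288,222),(294,218),(304,212),(314,207)): print(uv,X[uv[1],uv[0]].round())
        t=X[300:325,312:340]; m=(t[...,2]>3); print("loose",m.sum(),t[m].min(0).round(),t[m].max(0).round())
    else:
        for uv in((267,284),(251,275),(237,271),(222,266),(380,252)): print(uv,X[uv[1],uv[0]].round())
print("      ",*[f"{-450+50*j:5d}" for j in range(24)])
for i in range(14): print(200+50*i,*[f"{int(h):5d}" for h in H[i]])
k=eyes.get_calibration("wrist"); print(np.array(k["mount"]).round(2))
E
```

```text
(327, 313) [ 385. -312.   12.]
(288, 222) [443. -88.  38.]
(294, 218) [458. -87.  41.]
(304, 212) [482. -88.  46.]
(314, 207) [509. -86.  46.]
loose 313 [ 354. -338.    3.] [ 419. -268.   20.]
(267, 284) [441. -93.  32.]
(251, 275) [457. -81.  47.]
(237, 271) [479. -78.  48.]
(222, 266) [506. -79.  47.]
(380, 252) [ 380. -300.    9.]
        -450  -400  -350  -300  -250  -200  -150  -100   -50     0    50   100   150   200   250   300   350   400   450   500   550   600   650   700
200   -99   -99   -99   -99   -99   -99   -99   -99   -99   -99   -99   -99   -99   -99   -99   -99   -99   -99   352   368   355   295   -99   -99
250   -99   -99   -99   -99   -99   -99   -99   -99   -99   -99   -99   -99   -99   -99   -99   -99   -99   -99   -99   -99   335   343   -99   -99
300     5     5     5     5     5    16    18     5     7     6     6     5     6     6    22    22    22     6     6     7     6     7     6     7
350     5     6    16    20    16    16    14     6     6   105   107   105    67    16    22    22    22     6     6    30    27     8     7     8
400    12     6     6
[... 899 characters left out ...]
2     3     5     5     6     6     5     7    21     6     4   -99   -99   -99   -99   -99   -99   -99   -99   -99
750   277   277   278   277     3     3     6     6     7     6     5     6     6     5     6     6   -99   -99   -99   272   267   258   249   227
800   309   308   302   277     3     3     4     4     5     7     5     5     6     6     8     6     5     4   262   263   258   -99   -99   223
850   363   359   354   253     3   166   166   168   160   159   157   164   162   162   161     6     5   281   275   265   255   -99   -99   -99
[[   0.     -0.95   -0.3    78.41]
 [   1.      0.     -0.      0.53]
 [   0.     -0.3     0.95 -123.69]
 [   0.      0.      0.      1.  ]]
```

Request:
apply_moves:
  rows:
    - [0,0,-40,0,0,0]
    - [0,0,-40,0,0,0]
    - [0,0,-40,0,0,0]
    - [0,0,-40,0,0,0]
    - [0,0,-40,0,0,0]
  fingers: 0

```text
time: 1.52
tool_pos: [225.1, 556.0, 451.4]
tcp_rot: [180.0, 0.0, 158.0]
ft_force: [1.7, -0.2, 0.1]
finger_gap: 0.0
grip_force: 0.0
```

Request:
apply_moves:
  rows:
    - [-46,-27,0,0,0,0]
    - [-46,-27,0,0,0,0]
    - [-46,-27,0,0,0,0]
    - [-46,-27,0,0,0,0]
    - [-46,-27,0,0,0,0]

```text
time: 2.15
tool_pos: [388.5, 343.2, 450.2]
tcp_rot: [180.0, 0.0, 158.0]
ft_force: [0.8, -0.1, 0.2]
finger_gap: -0.2
grip_force: 0.0
```

Request:
apply_moves:
  rows:
    - [-46,-27,0,0,0,0]
    - [-31,-41,0,0,0,0]
    - [-31,-41,0,0,0,0]
    - [-31,-41,0,0,0,0]
    - [-31,-41,0,0,0,0]

```text
time: 2.78
tool_pos: [473.7, 102.2, 450.2]
tcp_rot: [180.0, 0.0, 158.0]
ft_force: [1.2, -0.3, -0.3]
finger_gap: -0.1
grip_force: 0.0
```

Request:
apply_moves:
  rows:
    - [-31,-41,0,0,0,0]
    - [-31,-41,0,0,0,0]
    - [-2,-55,0,0,0,0]
    - [-2,-55,0,0,0,0]
    - [-2,-55,0,0,0,0]

```text
time: 3.4
tool_pos: [443.1, -152.2, 450.1]
tcp_rot: [-180.0, 0.0, 158.0]
ft_force: [0.9, -0.4, 0.1]
finger_gap: 0.1
grip_force: 0.0
```

Request:
apply_moves:
  rows:
    - [-2,-56,0,0,0,0]
    - [-2,-56,0,0,0,0]
    - [-2,-56,0,0,0,0]
    - [0,0,60,0,0,0]
    - [0,0,60,0,0,0]

```text
time: 4.03
tool_pos: [386.1, -309.8, 329.2]
tcp_rot: [-180.0, 0.1, 157.8]
ft_force: [0.5, -0.9, 0.0]
finger_gap: 0.2
grip_force: 0.0
```

Request:
apply_moves:
  rows:
    - [0,0,60,0,0,0]
    - [0,0,60,0,0,0]
    - [0,0,40,0,0,0]
    - [0,0,0,0,0,0]
    - [0,0,0,0,0,0]

```text
time: 4.65
tool_pos: [387.2, -309.4, 172.1]
tcp_rot: [-179.9, 0.1, 158.0]
ft_force: [0.9, 0.2, 0.7]
finger_gap: 0.0
grip_force: 0.0
```

Run:
```python
from h import *
from bench import sense, models
import cv2
from scipy.spatial.transform import Rotation as R
s=sense(); p,d=eyes.snapshot("wrist"); cv2.imwrite("pics/w1.png",p[:,:,::-1]); np.save("w1.npy",d)
print(s["time"],s["tool_pos"],s["tcp_rot"],s["joint_pos"])
for n in("loose_tube",):
    print([(r["xyz"],r["confidence"]) for r in models.place_of(n,"wrist")])
    c=models.cut_out(n,"wrist"); 
    k=eyes.get_calibration("wrist");K=np.array(k["intrinsics"]);M=np.array(k["mount"]);v,u=np.mgrid[:480,:640]
    P=np.stack([(u-K[0,2])/K[0,0]*d,(v-K[1,2])/K[1,1]*d,d],-1)
    X=(P@M[:3,:3].T+M[:3,3])@R.from_euler("xyz",s["tcp_rot"],degrees=True).as_matrix().T+s["tool_pos"]
    for r in c[:2]:
        m=r["pixels"]&(d>0); q=X[m]; xy=q[:,:2].astype(np.float32)
        print(r["confidence"],m.sum(),np.argwhere(m).mean(0),cv2.minAreaRect(xy),q[:,2].min(),q[:,2].max(),q.mean(0))
```

```text
4.65 [ 387.20979688 -309.37288812  172.12909102] [-1.79947499e+02  1.33212514e-01  1.57953398e+02] [-4.45553774e+01 -6.08284392e+00  1.07172551e+02  2.54378244e-03
  7.87671299e+01 -1.12509207e+02]
[([392.7, -316.5, -2.4], 0.83)]
0.77 456 [223.52631579 306.86184211] ((387.78509521484375, -312.8169250488281), (12.29763126373291, 33.926055908203125), 17.126697540283203) -1.5183234759052482 17.661453287502383 [ 385.19166789 -310.62062053    7.86226481]
```

View pics/w1.png

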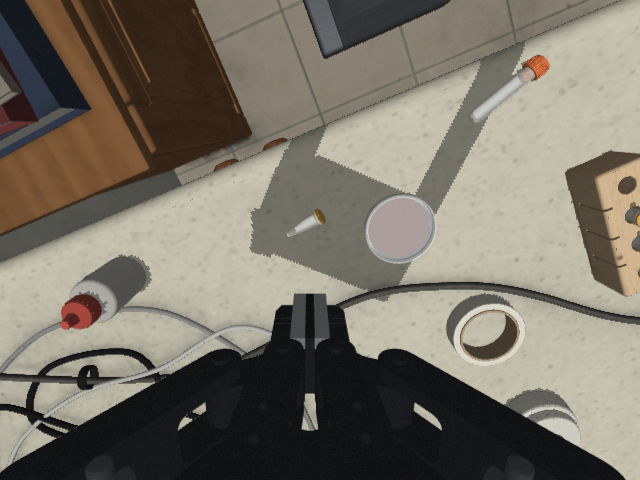

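The wrist picture shows the loose tube at (306,223), the petri dish at (400,228), and the block's empty end bore at (627,186). The measured tube centre is (388,-313). I'll descend to put the fingertips at about z = 33 and hold.

Request:
apply_moves:
  rows:
    - [-2,-3,35,0,0,0]
    - [0,0,35,0,0,0]
    - [0,0,30,0,0,0]
    - [0,0,15,0,0,0]
    - [0,0,5,0,0,0]

```text
time: 5.42
tool_pos: [387.4, -312.4, 50.3]
tcp_rot: [-180.0, 0.0, 158.0]
ft_force: [0.4, 0.4, -0.0]
finger_gap: 0.2
grip_force: 0.0
```

Request:
apply_moves:
  rows:
    - [0,0,0,0,0,0]
    - [0,0,0,0,0,0]
    - [0,0,0,0,0,0]
    - [0,0,0,0,0,0]
    - [0,0,0,0,0,0]

```text
time: 6.05
tool_pos: [387.2, -312.2, 50.2]
tcp_rot: [-180.0, 0.0, 158.0]
ft_force: [0.4, -0.6, -0.7]
finger_gap: -0.3
grip_force: 0.0
```

Run:
```python
from bench import sense, eyes
import cv2
s=sense(); print(s["time"],s["tool_pos"])
p,d=eyes.snapshot("wrist"); q,_=eyes.snapshot("side")
cv2.imwrite("pics/w2.png",cv2.hconcat([p[150:400,160:480],cv2.resize(q[200:325,300:460],(320,250))])[:,:,::-1])
```

```text
6.05 [ 387.15938525 -312.18923407   50.15346778]
```

View pics/w2.png

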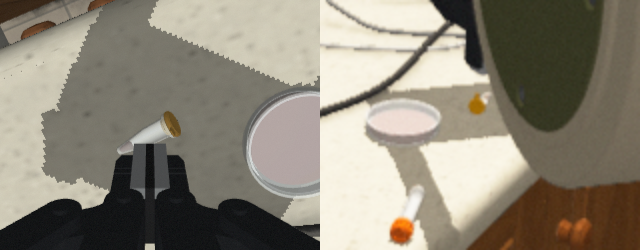

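The picture shows the fingertips centred over the tube: tips at crop (150,145), tube middle at about (150,133), and clear of it. I'll keep holding for more than 2 s.

Request:
apply_moves:
  rows:
    - [0,0,0,0,0,0]
    - [0,0,0,0,0,0]
    - [0,0,0,0,0,0]
    - [0,0,0,0,0,0]
    - [0,0,0,0,0,0]

```text
time: 6.78
tool_pos: [387.1, -312.1, 50.0]
tcp_rot: [180.0, 0.0, 158.0]
ft_force: [-0.2, 0.1, 0.1]
finger_gap: 0.1
grip_force: 0.0
```

Request:
apply_moves:
  rows:
    - [0,0,0,0,0,0]
    - [0,0,0,0,0,0]
    - [0,0,0,0,0,0]
    - [0,0,0,0,0,0]
    - [0,0,0,0,0,0]

```text
time: 7.4
tool_pos: [387.1, -312.1, 50.0]
tcp_rot: [180.0, -0.0, 158.0]
ft_force: [-0.2, 0.2, -0.3]
finger_gap: -0.1
grip_force: 0.0
```

Request:
apply_moves:
  rows:
    - [0,0,0,0,0,0]
    - [0,0,0,0,0,0]
    - [0,0,0,0,0,0]
    - [0,0,0,0,0,0]
    - [0,0,0,0,0,0]

```text
time: 8.02
tool_pos: [387.1, -312.1, 50.0]
tcp_rot: [-180.0, 0.0, 158.0]
ft_force: [0.3, -0.4, 0.4]
finger_gap: -0.0
grip_force: 0.0
```

Request:
apply_moves:
  rows:
    - [0,0,-30,0,0,0]
    - [0,0,-50,0,0,0]
    - [0,0,-50,0,0,0]
    - [0,0,-50,0,0,0]
    - [0,0,-20,0,0,0]

```text
time: 8.65
tool_pos: [388.2, -313.1, 253.9]
tcp_rot: [-179.9, 0.3, 158.0]
ft_force: [0.5, 0.1, -0.7]
finger_gap: 0.1
grip_force: 0.0
```

Request:
apply_moves:
  rows:
    - [7,45,0,0,0,0]
    - [7,45,0,0,0,0]
    - [7,45,0,0,0,0]
    - [8,46,0,0,0,0]
    - [8,46,0,0,0,0]

```text
time: 9.28
tool_pos: [437.7, -86.3, 249.0]
tcp_rot: [-180.0, -0.1, 157.9]
ft_force: [1.0, -0.5, 0.0]
finger_gap: 0.2
grip_force: 0.0
```

Request:
apply_moves:
  rows:
    - [0,0,30,0,0,0]
    - [0,0,20,0,0,0]
    - [0,0,0,0,0,0]
    - [0,0,0,0,0,0]
    - [0,0,0,0,0,0]

```text
time: 9.9
tool_pos: [438.6, -88.2, 201.1]
tcp_rot: [180.0, 0.1, 157.9]
ft_force: [0.4, 0.2, -0.5]
finger_gap: 0.2
grip_force: 0.0
```

Run:
```python
from h import *
from bench import sense, models
import cv2
from scipy.spatial.transform import Rotation as R
s=sense(); p,d=eyes.snapshot("wrist"); cv2.imwrite("pics/w3.png",p[:,:,::-1])
print(s["time"],s["tool_pos"],s["tcp_rot"])
k=eyes.get_calibration("wrist");K=np.array(k["intrinsics"]);M=np.array(k["mount"]);v,u=np.mgrid[:480,:640]
P=np.stack([(u-K[0,2])/K[0,0]*d,(v-K[1,2])/K[1,1]*d,d],-1)
X=(P@M[:3,:3].T+M[:3,3])@R.from_euler("xyz",s["tcp_rot"],degrees=True).as_matrix().T+s["tool_pos"]
np.save("X3.npy",X)
for n in("free_bore","tube_block","standing_tube_a"): print(n,[(np.round(r["xyz"],1),round(r["confidence"],2)) for r in models.place_of(n,"wrist")])
m=(abs(X[...,0]-475)<80)&(abs(X[...,1]+87)<50)&(X[...,2]>31)&(X[...,2]<41)&(v<330)
print(m.sum(),cv2.minAreaRect(X[m][:,:2].astype(np.float32)))
```

```text
9.9 [438.6193442  -88.19761941 201.05953919] [1.79992249e+02 9.57551201e-02 1.57931495e+02]
free_bore [(array([440.2, -84.6,  36.7]), 0.46)]
tube_block [(array([473. , -85. ,  -0.5]), 0.84)]
standing_tube_a [(array([506.4, -81.3,   8.1]), 0.7), (array([465.3, -86.7,  13.2]), 0.66), (array([486.2, -82.9,  10.2]), 0.58)]
4262 ((474.13671875, -83.91582489013672), (105.20393371582031, 38.06649398803711), 4.129232883453369)
```

View pics/w3.png

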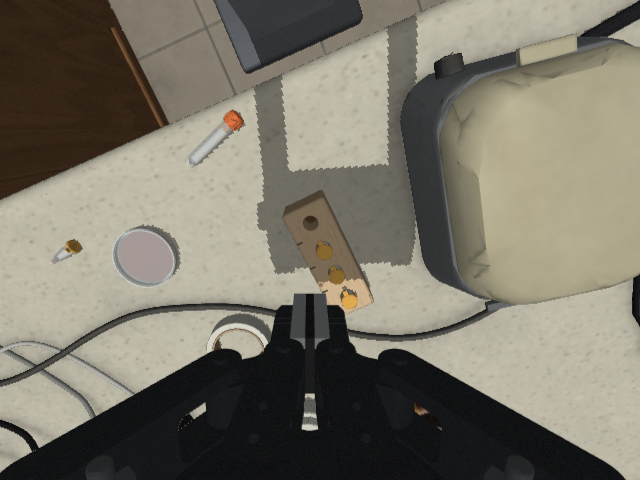

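The wrist picture shows the empty bore at (310,223), with the three full bores at (324,250), (336,275) and (349,299). The rectangle fit of the block's top puts the bore at (438.2,-86.5). I'm descending there, fingertips to about z = 61.

Request:
apply_moves:
  rows:
    - [0,1,35,0,0,0]
    - [0,0,35,0,0,0]
    - [0,0,30,0,0,0]
    - [0,0,15,0,0,0]
    - [0,0,6,0,0,0]

```text
time: 10.72
tool_pos: [438.2, -86.9, 78.6]
tcp_rot: [-180.0, -0.0, 157.9]
ft_force: [0.7, -0.3, -0.2]
finger_gap: 0.1
grip_force: 0.0
```

Request:
apply_moves:
  rows:
    - [0,0,0,0,0,0]
    - [0,0,0,0,0,0]
    - [0,0,0,0,0,0]
    - [0,0,0,0,0,0]
    - [0,0,0,0,0,0]

```text
time: 11.35
tool_pos: [438.5, -87.0, 79.2]
tcp_rot: [180.0, 0.0, 158.0]
ft_force: [-0.8, -0.4, 0.9]
finger_gap: -0.0
grip_force: 0.0
```

Run:
```python
from bench import sense, eyes
import cv2
s=sense(); print(s["time"],s["tool_pos"])
p,d=eyes.snapshot("wrist"); q,_=eyes.snapshot("side")
cv2.imwrite("pics/w4.png",cv2.hconcat([p[150:400,160:480],cv2.resize(q[200:325,180:340],(320,250))])[:,:,::-1])
```

```text
11.35 [438.53037887 -86.95426896  79.20837483]
```

View pics/w4.png

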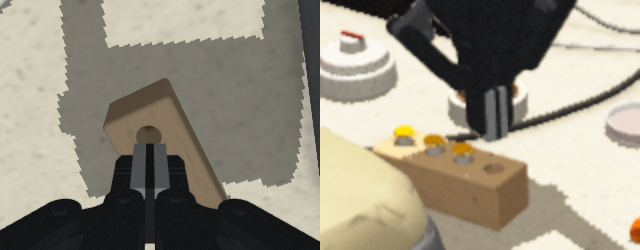

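The fingertips are centred over the empty bore in both views (wrist crop (149,135), side crop (494,165)), and nothing is touched. I'll hold here.

Request:
apply_moves:
  rows:
    - [0,0,0,0,0,0]
    - [0,0,0,0,0,0]
    - [0,0,0,0,0,0]
    - [0,0,0,0,0,0]
    - [0,0,0,0,0,0]

```text
time: 12.08
tool_pos: [438.4, -86.9, 79.0]
tcp_rot: [180.0, 0.0, 158.0]
ft_force: [0.3, 0.5, 0.4]
finger_gap: 0.0
grip_force: 0.0
```

Request:
apply_moves:
  rows:
    - [0,0,0,0,0,0]
    - [0,0,0,0,0,0]
    - [0,0,0,0,0,0]
    - [0,0,0,0,0,0]
    - [0,0,0,0,0,0]

```text
time: 12.7
tool_pos: [438.4, -86.9, 79.0]
tcp_rot: [180.0, 0.0, 158.0]
ft_force: [-0.5, 0.2, -0.3]
finger_gap: -0.2
grip_force: 0.0
```

Request:
apply_moves:
  rows:
    - [0,0,0,0,0,0]
    - [0,0,0,0,0,0]
    - [0,0,0,0,0,0]
    - [0,0,0,0,0,0]
    - [0,0,0,0,0,0]

```text
time: 13.32
tool_pos: [438.4, -86.9, 79.0]
tcp_rot: [-180.0, -0.0, 158.0]
ft_force: [-0.2, 0.3, 0.1]
finger_gap: 0.1
grip_force: 0.0
```

Request:
apply_moves:
  rows:
    - [0,0,0,0,0,0]
    - [0,0,0,0,0,0]
    - [0,0,0,0,0,0]
    - [0,0,0,0,0,0]
    - [0,0,0,0,0,0]

```text
time: 13.95
tool_pos: [438.4, -86.9, 79.0]
tcp_rot: [180.0, -0.0, 158.0]
ft_force: [0.7, -0.0, -0.1]
finger_gap: 0.0
grip_force: 0.0
```

```bash
python3 -c "
from bench import job
print(job.hand_in())"
```

```text
the job is handed in; nothing more can be done
None
```

I handed the job in at about 14 s: the arm pointed at the loose tube and then at the empty bore for over 2 s each, is still pointing at the bore, and neither the force readings nor the pictures showed any contact.

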